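# Turn the drum-stand feet seam-up in the welding bay

### The arm

A 7-joint arm with a two-finger parallel gripper is mounted at the origin on the work surface. World frame = base frame: x ahead of the robot, y to its left, z up, the work surface at z = 0. Lengths are in m, angles in rad, forces in N, time in s.
With the tool pointing down it reaches from about 0.4 to 0.9 m from the base axis. Payload 5.5 kg.
Tool frame: the origin (TCP) lies on the centre line of the jaws, within the pads' length; the fingertips stand manip.tip_extent ahead of it and the grasp point (between the pads) lies 5 mm behind it (manip.tip_extent is the distance from the TCP to the fingertips, in m); z points along the fingers, y is the direction in which the jaws open and shut (so a half turn about z gives the same grasp; the last joint's range is limited). The gripper opens to 92 mm and grips with 3 to 60 N. Pads are 19 mm wide; open, the fingers measure 130 mm over their backs; the gripper's body (75 mm by 190 mm) begins 47 mm behind the grasp point.
Start: joints at [-1.085, 0.501, -0.427, 1.55, 0.221, 1.138, -0.21], TCP at [0.144, 0.634, 0.241] pointing down, gripper open.
Joint ranges: [-2.88, 2.88], [-0.31, 2.03], [-1.54, 1.56], [0.2, 2.42], [-1.41, 4.55], [0.19, 2.02], [-2.57, 2.57]. Speed limits (rad/s): [2.57, 2.57, 3.14, 3.14, 3.14, 3.14, 3.14].

### API

Orientations are given as a unit quaternion [w, x, y, z].
In Python, from rig import monitor, grab_frame, get_calibration, job_done, manip gives the robot as it stands.
- The arm moves only by the shell command python3 -m inch 'ROWS' [FORCE]. ROWS is text: rows parted by semicolons, each of 5 numbers parted by spaces: the closure in counts, from 0 (fully open) to 255 (shut), then the shift along the world's x, y, z in m, then the turn about the world's z in degrees. A call has 1 to 10 rows; each row is the pose to reach, as a shift and turn from the pose commanded when the call began; what a row does not reach only later rows make up. A row lasts 1/8 s, in which the tool goes at most 62.5 mm and 10.7 degrees, less where a joint would pass 70% of its speed; a pose out of reach is approached as far as the arm can. A call with a gripper value outside its range is refused whole. The fingers move at their own pace and stop on an object; FORCE is the grip in N (left out, the last holds). Time passes only in rows, so rows that repeat a pose let the fingers close. It gives the time, the measured TCP pose, the force and the opening at its end, in the units of the state.
- monitor.state(): the state, without advancing time (a new reading comes with each control period).
- grab_frame(name): name is "scene" or "top"; returns the picture (420x560x3 uint8, red, green, blue); there is no depth.
- get_calibration(name): a dict with "mtx" (3x3 intrinsics, pixels), "position" and "rotation" of the camera in the world. Camera axes: x right, y up, looking along -z (the intrinsics and any distortion apply to the point x, -y, -z); pixel columns grow to the right and rows downward; lengths in m; the calibration is good to about 2 mm. A picture is of the moment at which its call begins. get_calibration takes no time and is no camera call.
- job_done(): hands the job in, once; it reports no verdict.
The state is a dict: "clock": time; "qpos": joint angles; "qd": joint speeds; "tau": joint torques, N m; "tcp_pos": TCP position; "eef_rot": TCP orientation; "ft_force": force on the tool from outside, world axes, zero at the start; "wrist_torque": the same for the moment, N m; "finger_gap": finger opening in m.
Only numpy, scipy, OpenCV 4.12 (cv2) and the standard library are available. Lean on these libraries where they do the work, as an engineer would, in place of code of your own. Each camera call takes 0.05 s, during which the arm holds its last target. There are 200 camera calls.

### The job

Swing the fume hood clear of the welding bay to the left by its orange knob, then stand every drum-stand foot from the bench upright in a row on the deck of the step, each squarely with its copper-tacked seam facing away from the edge. Once all of them stand there, and with the hood still clear, tumble each one forward over the edge so that it lies square on the lower plate with the seam on top, the stub pointing away from the step and its old underside within 50 mm of the step's face; put back any foot that gets knocked out of place. Finally swing the hood back over the middle of the bay, and leave the drum shell, the red tin and the hammer where they are.

Things in the scene. Friction and masses are not known exactly. Their poses are not given: they have to be found in the camera images.
- step: fixed step. Origin on the bench, at the middle of the foot of its upright face; x from deck to bay (away from robot), y along the edge. Deck (bare aluminium): x -135 to 0, y -180 to 180, top 40 mm above the bench. Bay (grey plate): x 0 to 150, y -180 to 180, top 6 mm above the bench. Three feet fit at 105 to 110 mm spacing; keep a foot's centre within 160 mm of the middle in y
- bay_centre (a point): middle of the welding bay, on the lower plate, 50 mm beyond the step's face
- foot1: drum-stand foot, 0.55 kg: closed steel box 80 (x) x 60 (y) x 80 mm (z) with a square stub 30 x 30 mm, 25 tall, mid-top. Origin: centre of the underside, z up through the stub. The -x face carries the seam: copper stripe with three dots. May be absent. Starts upright on the bench right of the step, turned any way. Lift by the stub or across the 60 mm width; past balance on the edge it tips by itself
- foot2: drum-stand foot, 0.55 kg: closed steel box 80 (x) x 60 (y) x 80 mm (z) with a square stub 30 x 30 mm, 25 tall, mid-top. Origin: centre of the underside, z up through the stub. The -x face carries the seam: copper stripe with three dots. May be absent. Starts upright on the bench right of the step, turned any way. Lift by the stub or across the 60 mm width; past balance on the edge it tips by itself
- foot3: drum-stand foot, 0.55 kg: closed steel box 80 (x) x 60 (y) x 80 mm (z) with a square stub 30 x 30 mm, 25 tall, mid-top. Origin: centre of the underside, z up through the stub. The -x face carries the seam: copper stripe with three dots. May be absent. Starts upright on the bench right of the step, turned any way. Lift by the stub or across the 60 mm width; past balance on the edge it tips by itself
- fume_arm (a joint): swing of the fume extraction arm about its upright post, rad: about 0 with the hood over the bay, growing as the arm swings clockwise seen from above (hood moving towards the robot and then to its left); range -0.4 to 1.6; it counts as clear above 1.1. The hinge has friction (about 0.4 N m) and stays where left
- fume_hinge (a point): point on the upright hinge axis of the fume arm, at the top of its post, 235 mm above the bench; the boom is a blue tube 40 mm thick at that height
- hood (a point): middle of the mouth of the round black hood (120 mm across) at the end of the boom, 170 mm above the bench, 275 mm from the hinge axis; nothing is meant to hang lower. It should end within 50 mm (seen from above) of the bay's middle
- hood_knob (a point): orange upright round knob on top of the hood's centre, 26 mm diameter; this point is on its axis, 290 mm above the bench; the knob's top is at 310 mm and it is free from 260 mm up
- drum: bystander: steel drum shell, round, 160 mm across, 56 mm high, origin under its centre
- tin: bystander: red tin, 72 mm across, 100 mm high, origin under its centre
- hammer: bystander: hammer 240 mm long lying along its x axis

How it is judged:
By the outcome, as a careful person would: the job done as asked, in the order asked, and still so for the second after the job is handed in, with the robot touching nothing.
Of foot1, foot2, foot3 only 2 to 3 are there at a start; the rules pass over those that are not, and their reading is None.
At some moment in a run one of foot1, foot2, foot3 may be knocked a few centimetres aside while the robot is not near it.
It also fails if it takes over 210 s, if anything falls off the work surface, if the arm or the gripper's body presses on something with over 40 N, if the wrist force passes 120 N, or if a joint passes its speed limit or range.

## Working session

There is one attempt and no reset: what is moved stays moved. The work goes in short steps, Python scripts to look and compute and a shell command to move; the robot and the scene stay as the last step left them, time stands still between calls to the robot, and variables do not carry over. Pictures are saved under pics/ and viewed, about 12 in all and at most 16, crops included, and the job is handed in when it is done.

```bash
ls; mkdir -p pics
cat > h.py <<'E'
import numpy as np, cv2
from rig import monitor, grab_frame, get_calibration, job_done, manip
def snap(n,f):
    im=grab_frame(n); cv2.imwrite('pics/'+f,im[:,:,::-1]); return im
def ray(n,uv,z):
    c=get_calibration(n); K=np.array(c['mtx']); R=np.array(c['rotation']); p=np.array(c['position'])
    uv=np.atleast_2d(np.array(uv,float))
    d=np.c_[uv,np.ones(len(uv))]@np.linalg.inv(K).T*[1,-1,-1]
    d=d@R.T
    return p+d*((z-p[2])/d[:,2])[:,None]
def proj(n,P):
    c=get_calibration(n); K=np.array(c['mtx']); R=np.array(c['rotation']); p=np.array(c['position'])
    q=(np.atleast_2d(P)-p)@R*[1,-1,-1]; q=q@K.T
    return q[:,:2]/q[:,2:]
E
python3 - <<'E'
from h import *
a=snap('scene','s0.png');b=snap('top','t0.png')
for n in('scene','top'):print(get_calibration(n))
print(monitor.state(),manip.tip_extent,dir(manip))
E
```

```text
pics
{'mtx': array([[506.72781407,   0.        , 282.60712935],
       [  0.        , 506.72781407, 212.21571388],
       [  0.        ,   0.        ,   1.        ]]), 'position': array([1.28087177, 0.21139893, 1.23697833]), 'rotation': array([0.59449946, 0.18019362, 0.2363416 , 0.74715681])}
{'mtx': array([[488.3174208 ,   0.        , 287.73550627],
       [  0.        , 488.3174208 , 213.49151447],
       [  0.        ,   0.        ,   1.        ]]), 'position': array([0.27897317, 0.04520827, 1.69201738]), 'rotation': array([-0.69504737, -0.06829262,  0.07039602,  0.71224271])}
{'clock': 0.1, 'qpos': array([-1.08481312,  0.50175856, -0.42682731,  1.55134696,  0.22078114,
        1.13831954, -0.21032713]), 'qd': array([ 0.00087503, -0.00052997,  0.00019854, -0.00288662,  0.00013562,
        0.00060176,  0.00054933]), 'tau': array([-9.83104343e-03, -5.67875469e+01, -5.83801389e+00, -2.79915369e+01,
       -6.90279691e-02,  2.41443585e-02,  3.29214834e-05]), 'tcp_pos': array([0.14349982, 0.63332868, 0.23978038]), 'eef_rot': array([-1.40571872e-04,  1.11145956e-01,  9.93803695e-01, -8.79228105e-04]), 'ft_force': array([-0.21168927, -0.15310107, -0.45638967]), 'wrist_torque': array([ 0.01124469, -0.00056399,  0.01529296]), 'finger_gap': 0.0917789228434038} 0.014 ['Unreachable', '__class__', '__delattr__', '__dict__', '__dir__', '__doc__', '__eq__', '__format__', '__ge__', '__getattribute__', '__getstate__', '__gt__', '__hash__', '__init__', '__init_subclass__', '__le__', '__lt__', '__module__', '__ne__', '__new__', '__reduce__', '__reduce_ex__', '__repr__', '__setattr__', '__sizeof__', '__str__', '__subclasshook__', '__weakref__', 'tip_extent']
```

View pics/s0.png

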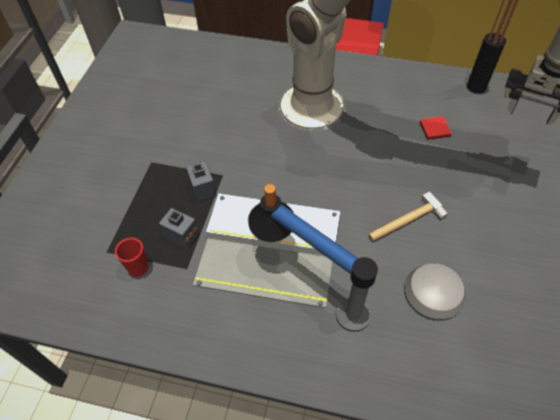

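View pics/t0.png

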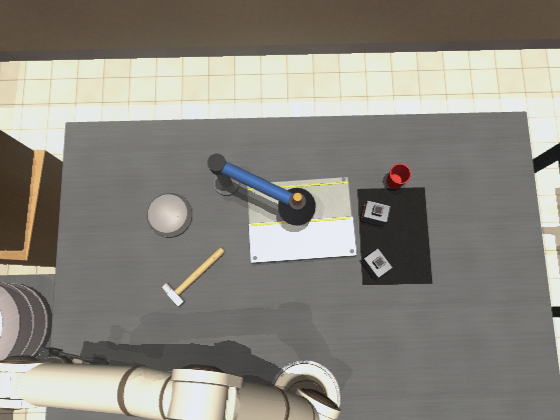

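Scene: two feet, at top (376,212) and (378,263). The step's deck is at (303,240) and the bay is beyond it. The orange knob is at (297,198), the hinge at (217,162), and the hammer and drum are on the left. I'll enlarge the work area to pick points.

```bash
sed -i "s/R=np.array(c\['rotation'\])/R=Rot.from_quat(np.roll(c['rotation'],-1)).as_matrix()/; 1a from scipy.spatial.transform import Rotation as Rot" h.py
python3 - <<'E'
from h import *
a=cv2.imread('pics/t0.png'); b=cv2.imread('pics/s0.png')
ca=cv2.resize(a[150:290,200:440],None,fx=3.3,fy=3.3,interpolation=cv2.INTER_CUBIC)
cv2.imwrite('pics/t0c.png',ca)
cb=cv2.resize(b[150:310,110:350],None,fx=3.3,fy=3.3,interpolation=cv2.INTER_CUBIC)
cv2.imwrite('pics/s0c.png',cb)
print(ray('top',[[308,375]],0))
for n,im in(('top',a),('scene',b)):
    h=cv2.cvtColor(im,cv2.COLOR_BGR2HSV)
    for nm,lo,hi in(('orange',(5,180,150),(18,255,255)),('blue',(105,120,60),(125,255,255)),('yellow',(26,100,120),(34,255,255))):
        k,l,st,ce=cv2.connectedComponentsWithStats(cv2.inRange(h,lo,hi))
        for i in range(1,k):
            if st[i,4]>25: print(n,nm,st[i],ce[i])
E
```

```text
[[ 0.06828047 -0.01779735  0.        ]]
top blue [222 162  70  42 829] [256.31001206 182.38962606]
top yellow [279 182  69   6 127] [313.4015748  184.33070866]
top yellow [310 218  40   4  63] [328.80952381 219.28571429]
top yellow [252 223  27   3  39] [263.94871795 223.74358974]
scene blue [371   0  20  28 354] [380.71751412  10.33333333]
scene blue [ 271  205   86   68 1440] [313.99444444 237.26666667]
scene yellow [195 277 132  24 275] [261.49818182 288.82909091]
```

View pics/t0c.png

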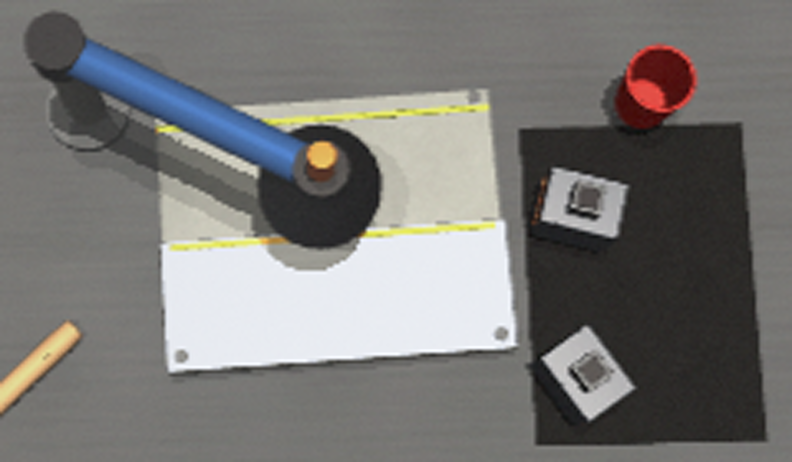

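View pics/s0c.png

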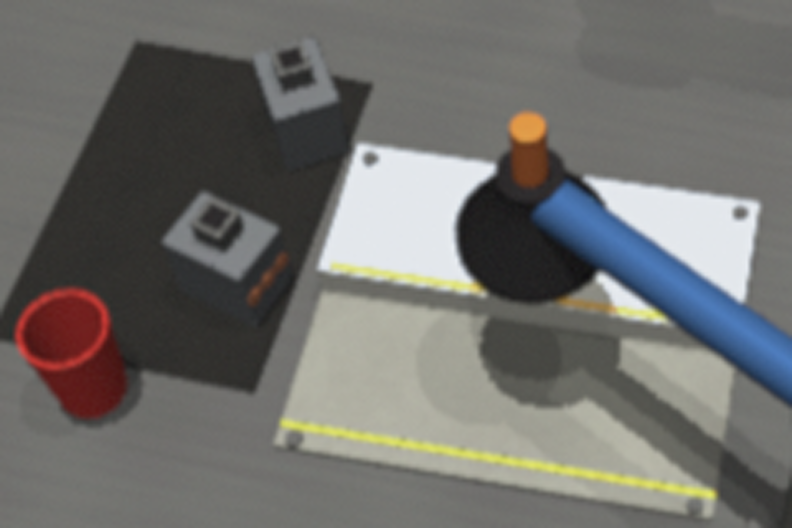

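Top crop (3.3x, offset 200,150): A's top corners are (551,168),(630,183),(612,240),(540,222), with copper on its left face. B's are (588,326),(636,386),(592,423),(540,362), with no copper on the face towards the scene camera. Now the geometry.

```bash
cat > m0.py <<'E'
from h import *
T=lambda p:np.array(p)/3.3+[200,150]; S=lambda p:np.array(p)/3.3+[110,150]
np.set_printoptions(precision=4,suppress=True)
print('knob',ray('top',T([[322,155]]),.31),ray('scene',S([[528,127]]),.31))
print('hinge',ray('top',T([[55,40]]),.26),ray('scene',[[365,270]],.26))
d=ray('top',T([[163,243],[168,373],[517,347],[505,222]]),.04);print('deck top',d)
print('deck scene',ray('scene',S([[357,143],[760,203],[318,272],[745,330]]),.04))
print('bay far right',ray('top',T([[490,90]]),.006),ray('scene',S([[275,445],[715,517]]),.006))
A=[[551,168],[630,183],[612,240],[540,222]];B=[[588,326],[636,386],[592,423],[540,362]]
As=[[203,190],[280,232],[237,280],[162,240]];Bs=[[315,40],[340,100],[275,118],[253,58]]
for nm,X,n,f in(('A',A,'top',T),('A',As,'scene',S),('B',B,'top',T),('B',Bs,'scene',S)):
    P=ray(n,f(X),.08)[:,:2]; e=np.roll(P,-1,0)-P
    print(nm,n,P.mean(0),np.linalg.norm(e,axis=1),np.degrees(np.arctan2(e[:,1],e[:,0])))
a=cv2.imread('pics/t0.png')
print('tin',ray('top',[[399,177]],.1),'drum',ray('top',[[169,215]],.056),'hammer',ray('top',[[173,295],[221,251]],.02))
E
python3 m0.py
```

```text
knob [[0.6022 0.0079 0.31  ]] [[0.6033 0.0116 0.31  ]]
hinge [[0.7291 0.2504 0.26  ]] [[0.7366 0.2554 0.26  ]]
deck top [[ 0.5754  0.1687  0.04  ]
 [ 0.44    0.1649  0.04  ]
 [ 0.4579 -0.194   0.04  ]
 [ 0.5889 -0.1883  0.04  ]]
deck scene [[ 0.4569 -0.1914  0.04  ]
 [ 0.4421  0.1703  0.04  ]
 [ 0.5948 -0.183   0.04  ]
 [ 0.5707  0.1793  0.04  ]]
bay far right [[ 0.7411 -0.1842  0.006 ]] [[ 0.7422 -0.1765  0.006 ]
 [ 0.7245  0.1843  0.006 ]]
A top [ 0.599  -0.2635] [0.0819 0.0628 0.075  0.0578] [-102.4737  159.308    74.218   -14.3806]
A scene [ 0.601  -0.2606] [0.0821 0.056  0.0778 0.0577] [  71.316   -19.9287 -107.4525  164.3471]
B top [ 0.4247 -0.2587] [0.0756 0.0583 0.0785 0.0612] [-144.1735  127.622    38.0024  -55.13  ]
B scene [ 0.4281 -0.2525] [0.0746 0.0587 0.0731 0.0577] [  35.2621  -57.4424 -145.4678  124.0131]
tin [[ 0.7121 -0.3419  0.1   ]] drum [[0.6091 0.4416 0.056 ]] hammer [[0.3404 0.4305 0.02  ]
 [0.4858 0.2687 0.02  ]]
```

```bash
python3 -m inch '0 0 0 0.12 0;0 0 0 0.12 0;0 0.45 -0.61 0.12 0;0 0.45 -0.61 0.12 0;0 0.45 -0.61 0.12 0;0 0.45 -0.61 0.12 0;0 0.45 -0.61 0.12 0;0 0.45 -0.61 0.12 0;0 0.45 -0.61 0.12 0;0 0.45 -0.61 0.12 0' 15
```

```text
clock: 1.35
tcp_pos: [0.4411, 0.2297, 0.3606]
eef_rot: [0.0, 0.111, 0.994, 0.0]
ft_force: [0.9, 1.5, -0.3]
finger_gap: 0.0921
```

```bash
python3 -m inch '0 0.162 -0.22 0 0;0 0.162 -0.22 0 0;0 0.162 -0.22 0 0;0 0.162 -0.22 0 0;0 0.162 -0.22 0 0;0 0.162 -0.22 0 0'
python3 - <<'E'
from h import *
print(monitor.state()['tcp_pos'])
a=snap('scene','s1.png'); cv2.imwrite('pics/s1c.png',cv2.resize(a[100:280,180:420,::-1],None,fx=2.5,fy=2.5))
E
```

```text
clock: 2.1
tcp_pos: [0.6026, 0.0099, 0.3598]
eef_rot: [-0.001, 0.113, 0.994, -0.0]
ft_force: [0.2, 0.2, -0.2]
finger_gap: 0.092
[0.60257397 0.00990698 0.35975745]
```

View pics/s1c.png

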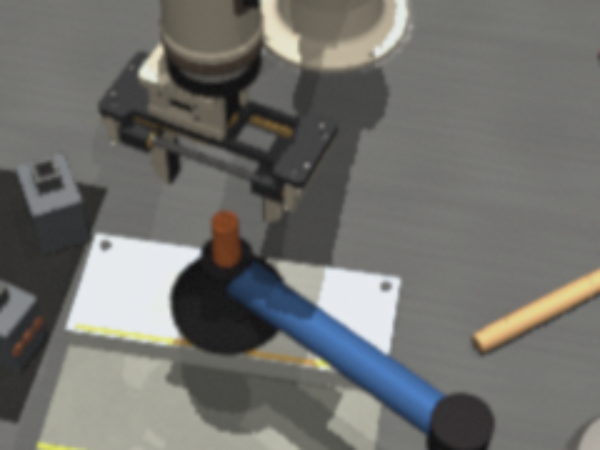

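Gripper is straddling the knob (225,235 in crop). Descending and gripping.

```bash
python3 -m inch '0 0 0 -0.035 0;0 0 0 -0.07 0;0 0 0 -0.07 0;255 0 0 -0.07 0;255 0 0 -0.07 0;255 0 0 -0.07 0;255 0 0 -0.07 0;255 0 0 -0.07 0' 15
python3 - <<'E'
import numpy as np
from h import *
s=monitor.state();print(s['tcp_pos'],s['finger_gap'],s['ft_force'])
H=np.array([.732,.252]); p=s['tcp_pos'][:2]-H; r=np.hypot(*p);a0=np.degrees(np.arctan2(p[1],p[0]));print(r,a0)
for a in np.arange(7.2,72.1,7.2):
    t=np.radians(a0-a); print(round(a,1),(H+.275*np.array([np.cos(t),np.sin(t)])-s['tcp_pos'][:2]).round(3))
E
```

```text
clock: 3.15
tcp_pos: [0.6025, 0.0115, 0.2909]
eef_rot: [0.0, 0.111, 0.994, 0.0]
ft_force: [0.0, -0.5, -0.1]
finger_gap: 0.0462
[0.60248667 0.01152393 0.29093486] 0.0462128441401433 [ 0.00854499 -0.45408955 -0.05013068]
0.27313447942663643 -118.30559773464904
7.2 [-0.03   0.017]
14.4 [-0.057  0.038]
21.6 [-0.081  0.063]
28.8 [-0.101  0.091]
36.0 [-0.118  0.121]
43.2 [-0.131  0.153]
50.4 [-0.14   0.187]
57.6 [-0.145  0.221]
64.8 [-0.145  0.255]
72.0 [-0.141  0.29 ]
```

```bash
python3 -m inch '255 0 0 0 0;255 0 0 0 0;255 0 0 0 0;255 0 0 0 0;255 0 0 0 0'
```

```text
clock: 3.78
tcp_pos: [0.6026, 0.0122, 0.2907]
eef_rot: [0.0, 0.111, 0.994, 0.0]
ft_force: [1.7, 3.4, -1.3]
finger_gap: 0.025
```

Gripped. Swinging along the arc.

```bash
python3 -m inch '255 -0.030 0.017 0 0;255 -0.057 0.038 0 0;255 -0.081 0.063 0 0;255 -0.101 0.091 0 0;255 -0.118 0.121 0 0;255 -0.131 0.153 0 0;255 -0.140 0.187 0 0;255 -0.145 0.221 0 0;255 -0.145 0.255 0 0;255 -0.141 0.290 0 0'; python3 -m inch '255 0 0 0 0;0 0 0 0 0;0 0 0 0 0;0 0 0 0 0;0 0 0 0 0;0 0 0 0 0;0 0 0 0.08 0;0 0 0 0.08 0'
```

```text
clock: 5.03
tcp_pos: [0.4574, 0.3009, 0.2896]
eef_rot: [-0.004, 0.111, 0.994, -0.003]
ft_force: [-5.9, -1.9, -0.7]
finger_gap: 0.026
clock: 6.02
tcp_pos: [0.4628, 0.3026, 0.3748]
eef_rot: [0.002, 0.111, 0.994, 0.002]
ft_force: [0.6, -0.2, 0.5]
finger_gap: 0.0896
```

```bash
python3 -m inch '0 0 -0.06 0 10;0 -0.036 -0.558 0 20;0 -0.036 -0.558 0 30;0 -0.036 -0.558 0 40;0 -0.036 -0.558 0 48;0 -0.036 -0.558 0 48;0 -0.036 -0.558 0 48;0 -0.036 -0.558 0 48;0 -0.036 -0.558 0 48;0 -0.036 -0.558 0 48'
python3 - <<'E'
from h import *
print(monitor.state()['tcp_pos'],monitor.state()['qpos'])
a=snap('scene','s2.png');b=snap('top','t2.png')
c=np.hstack([cv2.resize(a[130:310,100:280,::-1],(400,400),interpolation=2),cv2.resize(b[140:300,300:460,::-1],(400,400),interpolation=2)]);cv2.imwrite('pics/c2.png',c)
E
```

```text
clock: 7.28
tcp_pos: [0.4305, -0.2005, 0.3661]
eef_rot: [-0.011, -0.303, 0.953, -0.004]
ft_force: [0.9, 1.2, 0.0]
finger_gap: 0.092
[ 0.4304914  -0.20048788  0.36612556] [ 0.53946109  0.05922046 -0.18301003  1.80441377  0.03184232  1.29091742
  2.53402072]
```

View pics/c2.png

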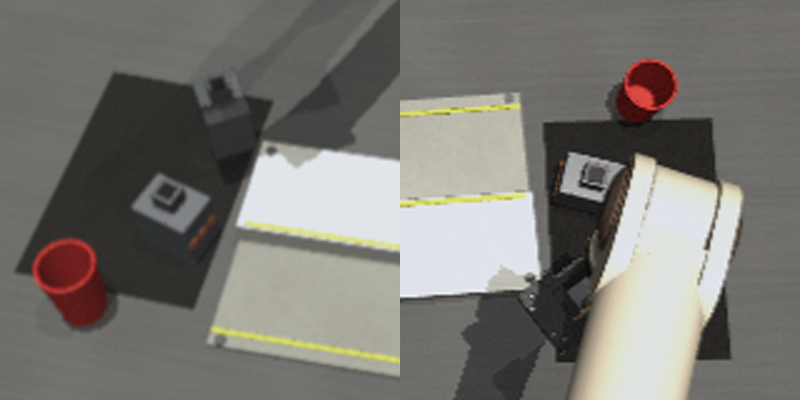

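Crop shows foot B under the gripper, and A with its copper on its +y side. Joint 7 is near its limit, so I'll grip with the jaws a quarter turn the other way.

```bash
python3 -m inch '0 -0.004 -0.055 0 -10;0 -0.004 -0.055 0 -20;0 -0.004 -0.055 0 -30;0 -0.004 -0.055 0 -40;0 -0.004 -0.055 0 -50;0 -0.004 -0.055 -0.05 -60;0 -0.004 -0.055 -0.1 -70;0 -0.004 -0.055 -0.15 -80;0 -0.004 -0.055 -0.2 -89.5;0 -0.004 -0.055 -0.2 -89.5' 45;  python3 - <<'E'
from h import *
print(monitor.state()['tcp_pos'],monitor.state()['qpos'])
snap('scene','s3.png')
E
```

```text
clock: 8.62
tcp_pos: [0.4242, -0.2521, 0.1632]
eef_rot: [-0.015, 0.454, 0.891, 0.004]
ft_force: [0.7, 0.2, 0.1]
finger_gap: 0.0919
[ 0.42421481 -0.25205704  0.16323158] [ 0.4984299   0.30942938 -0.01326382  1.99549735 -0.00482348  0.86655654
  1.11764537]
```

```bash
python3 -m inch '0 0.002 -0.003 -0.02 0;0 0.002 -0.003 -0.045 0;0 0.002 -0.003 -0.065 0;0 0.002 -0.003 -0.065 0;255 0.002 -0.003 -0.065 0;255 0.002 -0.003 -0.065 0;255 0.002 -0.003 -0.065 0;255 0.002 -0.003 -0.065 0;255 0.002 -0.003 -0.065 0;255 0.002 -0.003 -0.065 0' 45; python3 -m inch '255 0 0 0 0;255 0 0 0 0;255 0 0 0 0;255 0 0 0 0;255 0 0 0.02 0;255 0 0 0.04 0;255 0 0 0.06 0'
```

```text
clock: 9.93
tcp_pos: [0.4287, -0.2577, 0.1013]
eef_rot: [-0.011, 0.455, 0.89, 0.005]
ft_force: [-0.7, -0.1, 0.2]
finger_gap: 0.0364
clock: 10.8
tcp_pos: [0.427, -0.2575, 0.1608]
eef_rot: [-0.012, 0.456, 0.89, 0.004]
ft_force: [-0.3, -0.4, -6.0]
finger_gap: 0.0295
```

```bash
python3 -m inch '255 0 0 0.05 0;255 0 0.02 0.1 -5;255 0.02 0.06 0.1 -11;255 0.04 0.11 0.1 -18;255 0.06 0.17 0.1 -26;255 0.08 0.23 0.1 -32.8;255 0.095 0.28 0.1 -32.8;255 0.098 0.302 0.1 -32.8;255 0.098 0.302 0.07 -32.8;255 0.098 0.302 0.03 -32.8'
python3 - <<'E'
from h import *
s=monitor.state();print(s['tcp_pos'],s['eef_rot'],s['qpos'])
E
```

```text
clock: 12.05
tcp_pos: [0.5263, 0.044, 0.1903]
eef_rot: [-0.009, 0.688, 0.726, 0.007]
ft_force: [0.5, -0.8, -6.4]
finger_gap: 0.0297
[0.52634236 0.04402329 0.1902991 ] [-0.00864657  0.68790328  0.7257177   0.00693784] [ 0.02484597  0.31868587 -0.17237064  1.91107664  0.03981887  0.9165611
 -0.10975368]
```

```bash
python3 -m inch '255 0 0 -0.02 0;255 0 0 -0.035 0;255 0 0 -0.042 0;255 0 0 -0.046 0;255 0 0 -0.048 0;255 0 0 -0.048 0'
```

```text
clock: 12.8
tcp_pos: [0.5271, 0.0443, 0.1438]
eef_rot: [-0.009, 0.688, 0.725, 0.008]
ft_force: [0.1, 0.4, -4.7]
finger_gap: 0.0295
```

```bash
python3 -m inch '255 0 0 -0.0025 0;255 0 0 -0.003 0;255 0 0 -0.003 0' ; python3 -m inch '200 0 0 0 0;150 0 0 0 0;100 0 0 0 0;50 0 0 0 0;0 0 0 0 0;0 0 0 0 0;0 0 0 0.06 0;0 0 0 0.12 0;0 0 0 0.12 0'
```

```text
clock: 13.18
tcp_pos: [0.5274, 0.0445, 0.1411]
eef_rot: [-0.008, 0.688, 0.726, 0.008]
ft_force: [-1.0, -0.4, 1.0]
finger_gap: 0.0295
clock: 14.3
tcp_pos: [0.5303, 0.0447, 0.2657]
eef_rot: [-0.005, 0.688, 0.725, 0.011]
ft_force: [0.4, 0.8, -0.8]
finger_gap: 0.0917
```

```bash
python3 -m inch '0 0.03 -0.12 0 -5;0 0.03 -0.12 0 -5;0 0.03 -0.12 0 -5'
python3 - <<'E'
from h import *
a=snap('scene','s4.png');b=snap('top','t4.png')
print(monitor.state()['tcp_pos'])
c=np.hstack([cv2.resize(a[140:300,120:280,::-1],(400,400),interpolation=2),cv2.resize(b[150:310,260:420,::-1],(400,400),interpolation=2)]);cv2.imwrite('pics/c4.png',c)
E
```

```text
clock: 14.68
tcp_pos: [0.5564, -0.0827, 0.2591]
eef_rot: [-0.008, 0.722, 0.691, 0.006]
ft_force: [-0.0, -0.6, 0.6]
finger_gap: 0.0919
[ 0.55607485 -0.07627918  0.25911963]
```

View pics/c4.png

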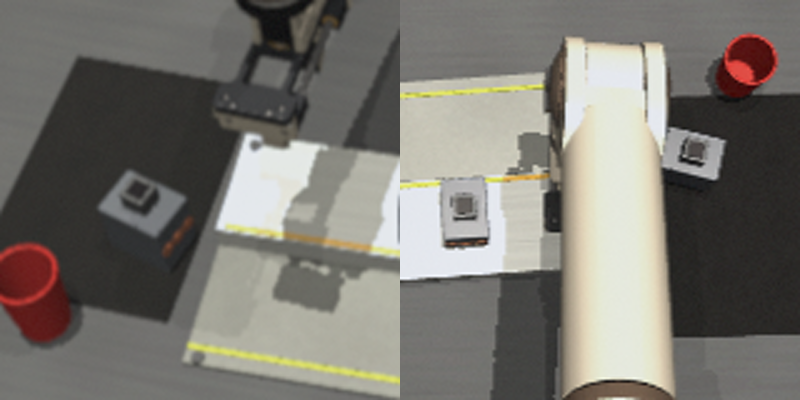

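B stands on the deck (top crop 465,210) with copper towards the robot. A is unmoved. Going to A.

```bash
python3 -m inch '0 0.012 -0.05 0 -5;0 0.025 -0.1 0 -10;0 0.035 -0.15 0 -14.5;0 0.042 -0.186 -0.02 -14.5;0 0.042 -0.186 -0.06 -14.5;0 0.042 -0.186 -0.1 -14.5;0 0.042 -0.186 -0.1 -14.5'
```

```text
clock: 15.65
tcp_pos: [0.5963, -0.2582, 0.1561]
eef_rot: [-0.012, 0.8, 0.599, 0.007]
ft_force: [-0.1, 0.4, -0.8]
finger_gap: 0.0918
```

```bash
python3 -m inch '0 0.004 -0.004 -0.02 0;0 0.004 -0.004 -0.04 0;0 0.004 -0.004 -0.058 0;0 0.004 -0.004 -0.058 0;255 0.004 -0.004 -0.058 0;255 0.004 -0.004 -0.058 0;255 0.004 -0.004 -0.058 0;255 0.004 -0.004 -0.058 0;255 0.004 -0.004 -0.058 0;255 0.004 -0.004 -0.058 0' 45; python3 -m inch '255 0 0 0 0;255 0 0 0 0;255 0 0 0 0;255 0 0 0 0;255 0 0 0.02 0;255 0 0 0.05 0;255 0 0 0.08 0'
```

```text
clock: 16.9
tcp_pos: [0.6027, -0.2657, 0.1024]
eef_rot: [-0.008, 0.801, 0.598, 0.009]
ft_force: [-0.9, -0.0, 0.4]
finger_gap: 0.0363
clock: 17.77
tcp_pos: [0.6031, -0.2658, 0.1834]
eef_rot: [-0.007, 0.801, 0.599, 0.009]
ft_force: [0.1, 0.2, -6.5]
finger_gap: 0.0297
```

```bash
python3 -m inch '255 0 0 0.05 10;255 -0.01 0.03 0.08 20;255 -0.02 0.06 0.08 30;255 -0.03 0.09 0.08 40;255 -0.04 0.12 0.08 50;255 -0.05 0.15 0.08 60;255 -0.06 0.18 0.08 70;255 -0.072 0.203 0.08 80;255 -0.072 0.203 0.08 90;255 -0.072 0.203 0.08 100'; python3 -m inch '255 0 0 0 9.4;255 0 0 -0.03 9.4;255 0 0 -0.06 9.4;255 0 0 -0.075 9.4;255 0 0 -0.075 9.4'
```

```text
clock: 19.02
tcp_pos: [0.5311, -0.0624, 0.2632]
eef_rot: [-0.011, 0.053, 0.999, -0.0]
ft_force: [0.1, -0.6, -5.1]
finger_gap: 0.0297
clock: 19.65
tcp_pos: [0.5303, -0.0628, 0.1868]
eef_rot: [-0.012, -0.025, 1.0, -0.001]
ft_force: [-0.2, 0.0, -6.1]
finger_gap: 0.0298
```

```bash
python3 -m inch '255 0 0 -0.02 0;255 0 0 -0.035 0;255 0 0 -0.042 0;255 0 0 -0.046 0;255 0 0 -0.047 0;255 0 0 -0.047 0'; python3 -m inch '200 0 0 0 0;150 0 0 0 0;100 0 0 0 0;50 0 0 0 0;0 0 0 0 0;0 0 0 0 0;0 0 0 0.06 0;0 -0.05 0 0.12 0;0 -0.11 0 0.15 0;0 -0.11 0 0.15 0'
python3 - <<'E'
from h import *
print(monitor.state()['tcp_pos'])
a=snap('scene','s5.png');b=snap('top','t5.png')
c=np.hstack([cv2.resize(a[150:310,190:350,::-1],(400,400),interpolation=2),cv2.resize(b[150:310,220:380,::-1],(400,400),interpolation=2)]);cv2.imwrite('pics/c5.png',c)
E
```

```text
clock: 20.4
tcp_pos: [0.5313, -0.0629, 0.142]
eef_rot: [-0.011, -0.025, 1.0, -0.001]
ft_force: [-3.7, -1.4, 5.8]
finger_gap: 0.0297
clock: 21.65
tcp_pos: [0.4192, -0.0629, 0.2923]
eef_rot: [-0.01, -0.025, 1.0, -0.002]
ft_force: [0.9, -0.1, 0.3]
finger_gap: 0.0918
[ 0.41918281 -0.06287768  0.29232504]
```

View pics/c5.png

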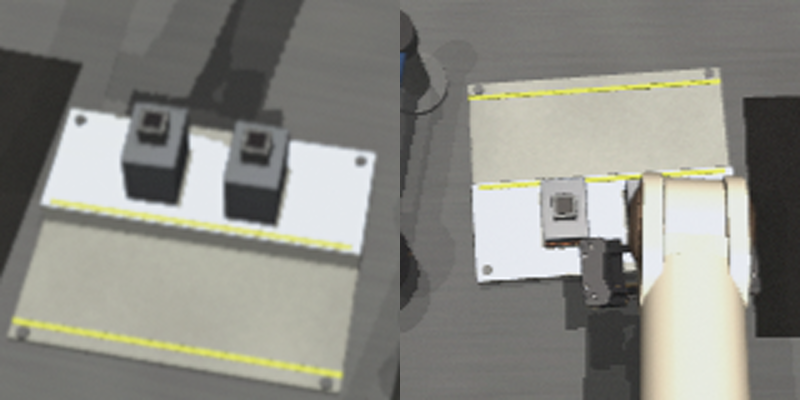

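Both stand square on the deck, seams towards the robot; the hood is clear. Next, lower behind A with the fingers slightly apart and push.

```bash
python3 -m inch '200 0.016 -0.003 -0.04 0;200 0.016 -0.003 -0.1 0;200 0.016 -0.003 -0.15 0;200 0.016 -0.003 -0.193 0;200 0.016 -0.003 -0.193 0;200 0.016 -0.003 -0.193 0;200 0.016 -0.003 -0.193 0;200 0.016 -0.003 -0.193 0' ; python3 -m inch '200 0.01 0.0005 0 0;200 0.02 0.001 0 0;200 0.03 0.0015 0 0;200 0.036 0.002 0 0;200 0.042 0.002 0 0;200 0.048 0.0025 0 0;200 0.054 0.003 0 0;200 0.06 0.003 0 0;200 0.066 0.0035 0 0;200 0.07 0.0035 0 0'
```

```text
clock: 22.75
tcp_pos: [0.438, -0.066, 0.0988]
eef_rot: [-0.01, -0.025, 1.0, -0.002]
ft_force: [-0.4, -0.2, 0.4]
finger_gap: 0.0205
clock: 24.0
tcp_pos: [0.5034, -0.0625, 0.0966]
eef_rot: [-0.015, -0.025, 1.0, -0.001]
ft_force: [-10.3, -1.0, 8.7]
finger_gap: 0.0198
```

Run:
```python
from h import *
s=monitor.state();print(s['tcp_pos'],s['ft_force'],s['wrist_torque'])
a=snap('scene','s6.png')
cv2.imwrite('pics/c6.png',cv2.resize(a[130:310,170:350,::-1],(600,600),interpolation=2))
```

```text
[ 0.50339687 -0.06251353  0.09661083] [-10.31861271  -1.02490613   8.73630455] [ 0.05468391  1.8152014  -0.03438314]
```

View pics/c6.png

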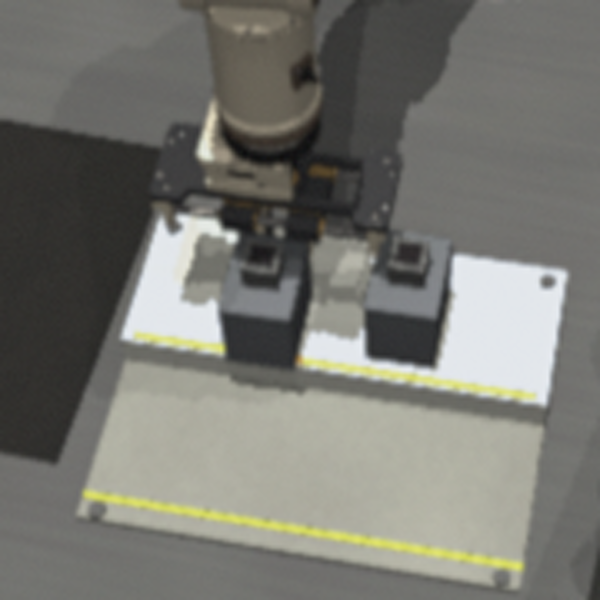

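A's front (265,360) is just past the edge and it is still upright. Continuing slowly, with a little lift to unload the friction.

```bash
python3 -m inch '200 0 0 0.002 0;200 0.003 0 0.003 0;200 0.006 0.0005 0.003 0;200 0.009 0.0005 0.003 0;200 0.012 0.001 0.003 0' ; python3 -m inch '200 0.003 0 0 0;200 0.006 0 0 0;200 0.009 0.0005 0 0;200 0.012 0.0005 0 0'
```

```text
clock: 24.68
tcp_pos: [0.5187, -0.0613, 0.1003]
eef_rot: [-0.012, -0.025, 1.0, -0.001]
ft_force: [-4.2, -0.5, 2.4]
finger_gap: 0.0197
clock: 25.18
tcp_pos: [0.5304, -0.0608, 0.1006]
eef_rot: [-0.012, -0.025, 1.0, -0.001]
ft_force: [-6.9, -0.9, 6.1]
finger_gap: 0.0199
```

```bash
python3 -m inch '200 0.002 0 0.002 0;200 0.004 0 0.002 0;200 0.006 0.0005 0.002 0;200 0.008 0.0005 0.002 0;200 0.01 0.0005 0.002 0'; python3 -m inch '200 0.002 0 0 0;200 0.004 0 0 0;200 0.006 0.0005 0 0;200 0.006 0.0005 0 0';python3 - <<'E'
from h import *
s=monitor.state();print(s['tcp_pos'],s['ft_force'])
a=snap('scene','s7.png');b=snap('top','t7.png')
c=np.hstack([cv2.resize(a[150:310,190:350,::-1],(400,400),interpolation=2),cv2.resize(b[150:310,220:380,::-1],(400,400),interpolation=2)]);cv2.imwrite('pics/c7.png',c)
E
```

```text
clock: 25.8
tcp_pos: [0.5414, -0.0601, 0.1023]
eef_rot: [-0.011, -0.026, 1.0, -0.001]
ft_force: [-0.3, 0.5, -0.7]
finger_gap: 0.0199
clock: 26.3
tcp_pos: [0.5469, -0.0597, 0.1023]
eef_rot: [-0.011, -0.026, 1.0, -0.001]
ft_force: [-0.2, -0.9, -0.4]
finger_gap: 0.0198
[ 0.54690568 -0.05965367  0.1023136 ] [-0.24802404 -0.85949821 -0.40351387]
```

View pics/c7.png

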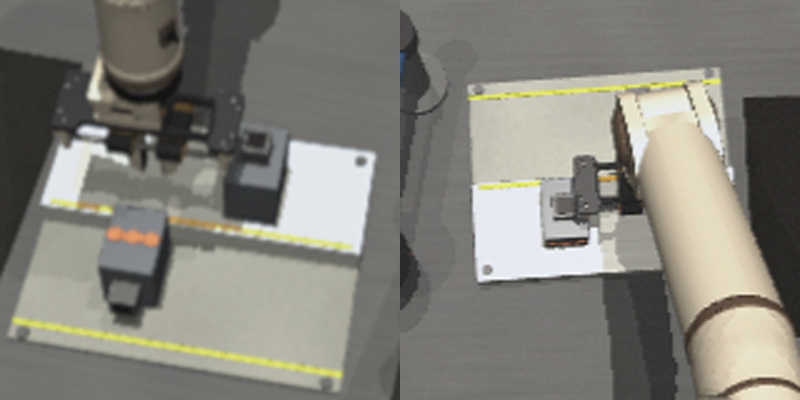

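A lies on the plate, seam on top, stub outward (scene crop 135,255). Now B.

```bash
python3 -m inch '200 0 0 0.03 0;200 -0.05 0 0.07 0;200 -0.112 0 0.07 0;200 -0.112 0.05 0.07 0;200 -0.112 0.0995 0.07 0;200 -0.112 0.0995 0.03 0;200 -0.112 0.0995 -0.002 0;200 -0.112 0.0995 -0.002 0;200 -0.112 0.0995 -0.002 0' ; python3 -m inch '200 0.01 0.0005 0 0;200 0.02 0.001 0.0 0;200 0.03 0.0015 0.001 0;200 0.036 0.002 0.002 0;200 0.042 0.002 0.003 0;200 0.048 0.0025 0.004 0;200 0.054 0.003 0.004 0;200 0.06 0.003 0.004 0;200 0.066 0.0035 0.005 0;200 0.07 0.0035 0.005 0'
```

```text
clock: 27.52
tcp_pos: [0.4353, 0.0398, 0.1012]
eef_rot: [-0.011, -0.025, 1.0, -0.001]
ft_force: [0.5, -0.2, -0.8]
finger_gap: 0.0199
clock: 28.78
tcp_pos: [0.5027, 0.0432, 0.1049]
eef_rot: [-0.014, -0.026, 1.0, -0.001]
ft_force: [-6.7, 0.0, 5.6]
finger_gap: 0.0199
```

```bash
python3 -m inch '200 0.003 0 0 0;200 0.006 0.0005 0 0;200 0.009 0.0005 0 0;200 0.012 0.0005 0 0;200 0.015 0.001 0 0;200 0.018 0.001 0 0;200 0.021 0.001 0 0;200 0.024 0.0015 0 0' ; python3 -m inch '200 0.002 0 0 0;200 0.004 0 0 0;200 0.006 0.0005 0 0;200 0.008 0.0005 0 0;200 0.01 0.0005 0 0;200 0.012 0.0005 0 0;200 0.012 0.0005 0 0'
```

```text
clock: 29.78
tcp_pos: [0.5267, 0.0445, 0.105]
eef_rot: [-0.014, -0.026, 1.0, -0.002]
ft_force: [-5.5, -1.4, 6.0]
finger_gap: 0.0199
clock: 30.65
tcp_pos: [0.5409, 0.0453, 0.1053]
eef_rot: [-0.011, -0.025, 1.0, -0.001]
ft_force: [-0.4, 0.6, -0.3]
finger_gap: 0.02
```

```bash
python3 -m inch '200 0 0 0.04 0;0 -0.04 0 0.1 0;0 -0.08 0.03 0.16 0;0 -0.079 0.08 0.22 0;0 -0.079 0.14 0.27 0;0 -0.079 0.2 0.27 0;0 -0.079 0.256 0.27 0;0 -0.079 0.256 0.27 0;0 -0.079 0.256 0.27 0'
python3 - <<'E'
from h import *
s=monitor.state();print(s['tcp_pos'],s['ft_force'])
a=snap('scene','s8.png');b=snap('top','t8.png')
c=np.hstack([cv2.resize(a[170:310,190:330,::-1],(400,400),interpolation=2),cv2.resize(b[150:290,230:370,::-1],(400,400),interpolation=2)]);cv2.imwrite('pics/c8.png',c)
E
```

```text
clock: 31.78
tcp_pos: [0.4604, 0.3046, 0.3756]
eef_rot: [-0.012, -0.028, 1.0, -0.0]
ft_force: [-0.0, 0.3, 0.3]
finger_gap: 0.0907
[0.46037444 0.30456864 0.37558141] [-0.04382717  0.29217991  0.34949722]
```

View pics/c8.png

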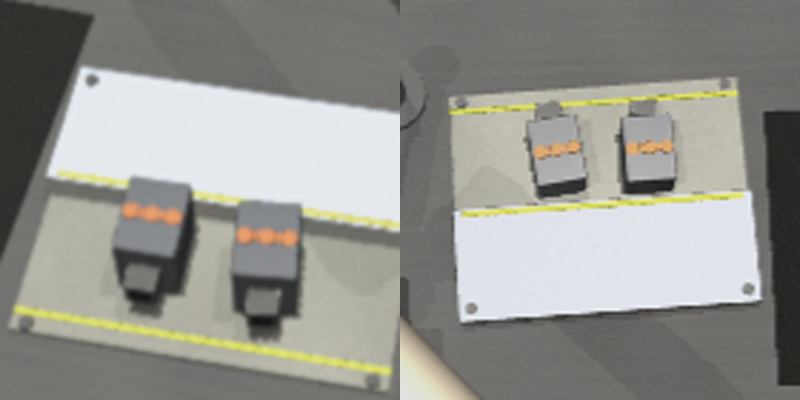

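Both lie seam up, stubs outward. Measuring their yaw and distance from the face.

Run:
```python
from h import *
np.set_printoptions(precision=4,suppress=True)
O=np.array([.583,-.006]);y=np.radians(3);X=np.array([np.cos(y),np.sin(y)]);Y=np.array([-X[1],X[0]])
f=lambda P:np.c_[(P[:,:2]-O)@X,(P[:,:2]-O)@Y]
for n,fn in(('top','pics/t8.png'),('scene','pics/s8.png')):
    im=cv2.imread(fn);h=cv2.cvtColor(im,cv2.COLOR_BGR2HSV);m=cv2.inRange(h,(3,90,110),(18,255,255))
    m=cv2.dilate(m,np.ones((3,3),np.uint8))
    k,l,st,ce=cv2.connectedComponentsWithStats(m)
    for i in range(1,k):
        if st[i,4]<30 or not(200<ce[i,0]<360 and 170<ce[i,1]<300): continue
        if False: pass
        v,u=np.where(l==i);P=f(ray(n,np.c_[u,v],.086));w=P-P.mean(0)
        d=np.linalg.svd(w,full_matrices=False)[2][0]
        print(n,ce[i],P.mean(0),'yaw',(np.degrees(np.arctan2(d[1],d[0]))+180)%180-90)
t=lambda p:np.array(p)/2.857+[230,150];s=lambda p:np.array(p)/2.857+[190,170]
for nm,n,q in(('B','top',t([[129,120],[178,115],[184,180],[135,187]])),('A','top',t([[222,115],[274,113],[274,180],[222,181]])),('A','scene',s([[132,178],[191,183],[178,256],[113,247]])),('B','scene',s([[237,203],[301,205],[299,275],[231,272]]))):
    P=f(ray(n,q,.086));print(nm,n,P.mean(0),P.round(3).tolist())
    e=np.roll(P,-1,0)-P;print(np.linalg.norm(e,axis=1),np.degrees(np.arctan2(e[:,1],e[:,0])))
# edge check
print(f(ray('top',t([[60,212],[345,193]]),.04)))
```

```text
top [284.4685 201.8198] [0.0585 0.0495] yaw 5.787054934965738
top [316.6636 201.0748] [ 0.0528 -0.0589] yaw 0.4476507512994772
scene [242.8896 244.2727] [ 0.0491 -0.0585] yaw -1.4211572436390725
scene [283.013 252.461] [0.0556 0.0506] yaw 5.324990934131108
B top [0.0557 0.0487] [[0.095, 0.078], [0.097, 0.02], [0.018, 0.019], [0.014, 0.077]]
[0.0584 0.0789 0.0581 0.0812] [ -88.4002 -179.3828   93.8889    0.8582]
A top [ 0.0513 -0.0593] [[0.093, -0.032], [0.09, -0.094], [0.01, -0.086], [0.013, -0.025]]
[0.0617 0.081  0.0611 0.0798] [-92.1287 174.7224  86.7264  -4.8607]
A scene [ 0.0521 -0.0555] [[0.016, -0.084], [0.012, -0.029], [0.09, -0.024], [0.091, -0.085]]
[0.056  0.0787 0.0604 0.0755] [ 94.0871   3.2165 -89.0974 179.9078]
B scene [0.0581 0.0522] [[0.026, 0.018], [0.018, 0.077], [0.091, 0.087], [0.098, 0.026]]
[0.0595 0.0735 0.0613 0.0728] [  97.6934    7.9732  -83.032  -173.4498]
[[-0.0009  0.1695]
 [-0.004  -0.1745]]
```

A is square (~0°, underside ~13 mm from the face). B is turned about 5° (underside ~17 mm), so I'll square it with a light squeeze across its width, jaws parallel to the edge.

```bash
python3 -m inch '0 0.04 -0.05 0 0;0 0.07 -0.1 0 0;0 0.1 -0.15 0 0;0 0.14 -0.2 -0.02 0;0 0.177 -0.257 -0.06 0;0 0.177 -0.257 -0.12 0;0 0.177 -0.257 -0.17 0;0 0.177 -0.257 -0.2 0;0 0.177 -0.257 -0.2 0' 20
```

```text
clock: 33.0
tcp_pos: [0.6361, 0.0414, 0.1721]
eef_rot: [-0.015, -0.024, 1.0, -0.002]
ft_force: [-0.4, 0.2, 0.4]
finger_gap: 0.0919
```

```bash
python3 -m inch '0 0.001 0.003 -0.03 0;0 0.001 0.003 -0.07 0;0 0.001 0.003 -0.1 0;0 0.001 0.003 -0.111 0;0 0.001 0.003 -0.111 0;140 0.001 0.003 -0.111 0;140 0.001 0.003 -0.111 0;140 0.001 0.003 -0.111 0;140 0.001 0.003 -0.111 0;140 0.001 0.003 -0.111 0' 15; python3 -m inch '140 0 0 0 0;140 0 0 0 0;0 0 0 0 0;0 0 0 0 0;0 0 0 0 0;0 0 0 0 0;0 0 0 0.06 0;0 0 0 0.12 0;0 0 0 0.18 0;0 0 0 0.22 0'
```

```text
clock: 34.25
tcp_pos: [0.6405, 0.0491, 0.0653]
eef_rot: [-0.011, -0.026, 1.0, -0.0]
ft_force: [-0.5, 3.7, 6.0]
finger_gap: 0.0615
clock: 35.5
tcp_pos: [0.6405, 0.0474, 0.2879]
eef_rot: [-0.01, -0.025, 1.0, -0.001]
ft_force: [1.1, 0.3, -0.8]
finger_gap: 0.0921
```

```bash
python3 -m inch '0 0 0 0.06 0;0 -0.02 0.03 0.087 0;0 -0.06 0.08 0.087 0;0 -0.1 0.14 0.087 0;0 -0.14 0.2 0.087 0;0 -0.179 0.255 0.087 0;0 -0.179 0.255 0.087 0;0 -0.179 0.255 0.087 0'
python3 - <<'E'
from h import *
np.set_printoptions(precision=4,suppress=True)
print(monitor.state()['tcp_pos'])
O=np.array([.583,-.006]);y=np.radians(3);X=np.array([np.cos(y),np.sin(y)]);Y=np.array([-X[1],X[0]])
f=lambda P:np.c_[(P[:,:2]-O)@X,(P[:,:2]-O)@Y]
ims={n:snap(n,n[0]+'9.png') for n in('top','scene')}
for n in ims:
    h=cv2.cvtColor(ims[n],cv2.COLOR_RGB2HSV);m=cv2.dilate(cv2.inRange(h,(3,90,110),(18,255,255)),np.ones((3,3),np.uint8))
    k,l,st,ce=cv2.connectedComponentsWithStats(m)
    for i in range(1,k):
        if st[i,4]<30 or not(200<ce[i,0]<360 and 170<ce[i,1]<300): continue
        v,u=np.where(l==i);P=f(ray(n,np.c_[u,v],.086));d=np.linalg.svd(P-P.mean(0),full_matrices=False)[2][0]
        print(n,P.mean(0),'yaw',(np.degrees(np.arctan2(d[1],d[0]))+180)%180-90)
c=np.hstack([cv2.resize(ims['scene'][170:310,190:330,::-1],(400,400),interpolation=2),cv2.resize(ims['top'][150:290,230:370,::-1],(400,400),interpolation=2)]);cv2.imwrite('pics/c9.png',c)
E
```

```text
clock: 36.5
tcp_pos: [0.4589, 0.3044, 0.3717]
eef_rot: [-0.011, -0.028, 1.0, -0.001]
ft_force: [0.4, -0.4, 0.1]
finger_gap: 0.0919
[0.4589 0.3044 0.3717]
top [0.0586 0.0488] yaw 4.184197194965122
top [ 0.0528 -0.0589] yaw 0.4476507512994772
scene [ 0.0491 -0.0584] yaw -1.5585477235754297
scene [0.0553 0.0502] yaw 5.03577740053538
```

View pics/c9.png

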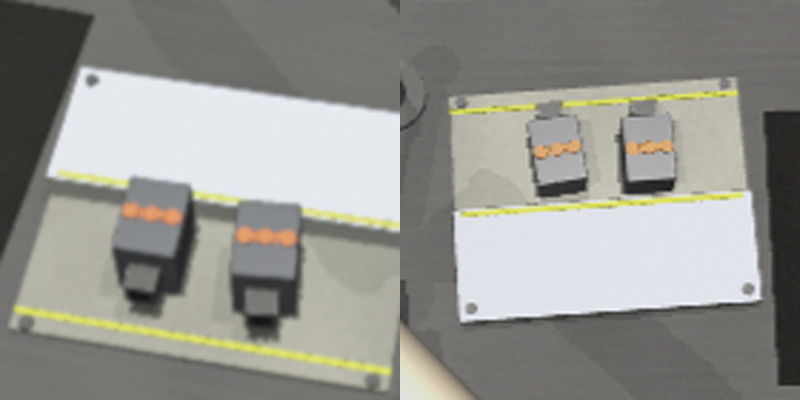

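B hardly moved: it still reads ~4–5°, and the gap was 61.5 mm, consistent with skew. I'll squeeze again, longer and firmer, and read the gap.

```bash
python3 -m inch '0 0.04 -0.05 0 0;0 0.07 -0.1 0 0;0 0.1 -0.15 0 0;0 0.14 -0.2 -0.02 0;0 0.180 -0.256 -0.06 0;0 0.180 -0.256 -0.12 0;0 0.180 -0.256 -0.17 0;0 0.180 -0.256 -0.2 0;0 0.180 -0.256 -0.2 0;0 0.180 -0.256 -0.2 0' 40;  python3 -m inch '0 0 0 -0.04 0;0 0 0 -0.08 0;0 0 0 -0.11 0;0 0 0 -0.11 0;255 0 0 -0.11 0;255 0 0 -0.11 0;255 0 0 -0.11 0;255 0 0 -0.11 0;255 0 0 -0.11 0;255 0 0 -0.11 0'; python3 -m inch '255 0 0 0 0;255 0 0 0 0;255 0 0 0 0;255 0 0 0 0'
```

```text
clock: 37.85
tcp_pos: [0.642, 0.0451, 0.1727]
eef_rot: [-0.011, -0.025, 1.0, -0.001]
ft_force: [0.1, 0.8, 0.8]
finger_gap: 0.0919
clock: 39.1
tcp_pos: [0.6421, 0.0484, 0.063]
eef_rot: [-0.01, -0.026, 1.0, -0.0]
ft_force: [-0.3, 4.7, 6.4]
finger_gap: 0.0608
clock: 39.6
tcp_pos: [0.642, 0.0484, 0.063]
eef_rot: [-0.01, -0.026, 1.0, -0.0]
ft_force: [0.8, 3.9, 6.2]
finger_gap: 0.0611
```

```bash
python3 -m inch '255 0 0 0 -1;255 0 0 0 -2;255 0 0 0 -3;255 0 0 0 -4;0 0 0 0 -4;0 0 0 0 -4;0 0 0 0 -4;0 0 0 0 -4;0 0 0 0.06 -4;0 0 0 0.12 -4'; python3 -m inch '0 0 0 0.06 4;0 0 0 0.12 4;0 -0.02 0.03 0.19 4;0 -0.06 0.08 0.19 4;0 -0.1 0.14 0.19 4;0 -0.14 0.2 0.19 4;0 -0.180 0.255 0.19 4;0 -0.180 0.255 0.19 4;0 -0.180 0.255 0.19 4'
python3 - <<'E'
from h import *
np.set_printoptions(precision=4,suppress=True)
print(monitor.state()['tcp_pos'])
O=np.array([.583,-.006]);y=np.radians(3);X=np.array([np.cos(y),np.sin(y)]);Y=np.array([-X[1],X[0]])
f=lambda P:np.c_[(P[:,:2]-O)@X,(P[:,:2]-O)@Y]
ims={n:snap(n,n[0]+'10.png') for n in('top','scene')}
for n in ims:
    h=cv2.cvtColor(ims[n],cv2.COLOR_RGB2HSV);m=cv2.dilate(cv2.inRange(h,(3,90,110),(18,255,255)),np.ones((3,3),np.uint8))
    k,l,st,ce=cv2.connectedComponentsWithStats(m)
    for i in range(1,k):
        if st[i,4]<30 or not(200<ce[i,0]<360 and 170<ce[i,1]<300): continue
        v,u=np.where(l==i);P=f(ray(n,np.c_[u,v],.086));d=np.linalg.svd(P-P.mean(0),full_matrices=False)[2][0]
        print(n,P.mean(0),'yaw',(np.degrees(np.arctan2(d[1],d[0]))+180)%180-90)
c=np.hstack([cv2.resize(ims['scene'][170:310,190:330,::-1],(400,400),interpolation=2),cv2.resize(ims['top'][150:290,230:370,::-1],(400,400),interpolation=2)]);cv2.imwrite('pics/c10.png',c)
E
```

```text
clock: 40.85
tcp_pos: [0.6399, 0.0461, 0.1816]
eef_rot: [-0.013, 0.009, 1.0, -0.001]
ft_force: [1.8, 0.3, 0.1]
finger_gap: 0.0916
clock: 41.98
tcp_pos: [0.4579, 0.3046, 0.3718]
eef_rot: [-0.011, -0.029, 1.0, -0.001]
ft_force: [-0.2, -0.8, -0.4]
finger_gap: 0.0918
[0.4579 0.3046 0.3718]
top [0.0591 0.0467] yaw 0.24293706694703587
top [ 0.0528 -0.0589] yaw 0.4476507512994772
scene [ 0.0491 -0.0584] yaw -1.5585477235754297
scene [0.0556 0.0479] yaw 0.11092856875757207
```

View pics/c10.png

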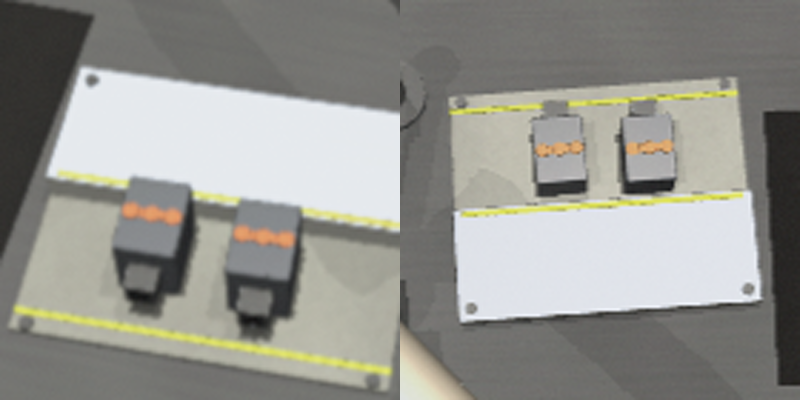

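B is now square too (yaw ~0° in both views, seam row at scene crop 262,237). Grip the knob again.

```bash
python3 -m inch '0 0.004 -0.002 -0.04 0;0 0.004 -0.002 -0.08 0;0 0.004 -0.002 -0.08 0;0 0.004 -0.002 -0.08 0;255 0.004 -0.002 -0.08 0;255 0.004 -0.002 -0.08 0;255 0.004 -0.002 -0.08 0;255 0.004 -0.002 -0.08 0;255 0.004 -0.002 -0.08 0;255 0.004 -0.002 -0.08 0' 15;python3 -m inch '255 0 0 0 0;255 0 0 0 0;255 0 0 0 0;255 0 0 0 0;255 0 0 0 0;255 0 0 0 0'
python3 - <<'E'
import numpy as np
from h import *
s=monitor.state();p0=s['tcp_pos'][:2]
H=np.array([.732,.252]); p=p0-H;a0=np.degrees(np.arctan2(p[1],p[0]))%360-360;print(np.hypot(*p),a0)
for a in np.linspace(a0,-111.2,13)[1:]:
    t=np.radians(a); print(round(a,1),(H+.274*np.array([np.cos(t),np.sin(t)])-p0).round(3))
E
```

```text
clock: 43.32
tcp_pos: [0.4647, 0.2992, 0.2913]
eef_rot: [-0.012, -0.026, 1.0, -0.001]
ft_force: [-0.2, 0.3, 0.2]
finger_gap: 0.0366
clock: 44.08
tcp_pos: [0.464, 0.2996, 0.2913]
eef_rot: [-0.012, -0.026, 1.0, -0.001]
ft_force: [-4.2, 2.2, 1.9]
finger_gap: 0.0257
0.272163591943314 -190.07391491058968
-183.5 [-0.006 -0.031]
-176.9 [-0.006 -0.062]
-170.4 [-0.002 -0.094]
-163.8 [ 0.005 -0.124]
-157.2 [ 0.015 -0.154]
-150.6 [ 0.029 -0.182]
-144.1 [ 0.046 -0.208]
-137.5 [ 0.066 -0.233]
-130.9 [ 0.089 -0.255]
-124.3 [ 0.113 -0.274]
-117.8 [ 0.14 -0.29]
-111.2 [ 0.169 -0.303]
```

```bash
python3 -m inch '255 -0.005 -0.031 0 0;255 -0.005 -0.062 0 0;255 -0.001 -0.094 0 0;255 0.005 -0.124 0 0;255 0.015 -0.154 0 0;255 0.029 -0.182 0 0;255 0.046 -0.208 0 0;255 0.066 -0.233 0 0;255 0.089 -0.255 0 0;255 0.113 -0.274 0 0'; python3 -m inch '255 0.027 -0.016 0 0;255 0.055 -0.029 0 0;255 0.055 -0.029 0 0'
```

```text
clock: 45.32
tcp_pos: [0.579, 0.0249, 0.2919]
eef_rot: [-0.011, -0.026, 1.0, -0.001]
ft_force: [1.3, 6.8, 1.3]
finger_gap: 0.0258
clock: 45.7
tcp_pos: [0.6363, -0.0044, 0.2919]
eef_rot: [-0.009, -0.025, 1.0, -0.001]
ft_force: [3.5, 3.2, 1.8]
finger_gap: 0.0257
```

Release, lift, move aside and make the last check.

```bash
python3 -m inch '255 0 0 0 0;0 0 0 0 0;0 0 0 0 0;0 0 0 0 0;0 0 0 0 0;0 0 0 0 0;0 0 0 0.04 0;0 0 0 0.09 0;0 0 0 0.09 0'; python3 -m inch '0 -0.05 0.05 0 0;0 -0.1 0.12 0 0;0 -0.15 0.18 0 0;0 -0.18 0.25 0 0;0 -0.2 0.32 0 0;0 -0.2 0.36 0 0;0 -0.2 0.36 0 0;0 -0.2 0.36 0 0'
python3 - <<'E'
from h import *
np.set_printoptions(precision=4,suppress=True)
s=monitor.state();print(s['tcp_pos'],s['ft_force'])
a=snap('scene','s11.png');b=snap('top','t11.png')
for n,im in(('scene',a),('top',b)):
    h=cv2.cvtColor(im,cv2.COLOR_RGB2HSV);m=cv2.inRange(h,(5,150,140),(20,255,255))
    k,l,st,ce=cv2.connectedComponentsWithStats(m)
    for i in range(1,k):
        if st[i,4]>12: print(n,st[i],ce[i],ray(n,ce[i],.31),ray(n,ce[i],.086))
c=np.hstack([cv2.resize(a[140:320,130:400,::-1],(420,280),interpolation=2),cv2.resize(b[140:320,140:430,::-1],(380,280),interpolation=2)]);cv2.imwrite('pics/c11.png',c)
E
```

```text
clock: 46.82
tcp_pos: [0.6348, -0.0031, 0.3865]
eef_rot: [-0.007, -0.026, 1.0, -0.001]
ft_force: [-0.2, -0.2, 0.9]
finger_gap: 0.0917
clock: 47.82
tcp_pos: [0.4297, 0.3603, 0.3807]
eef_rot: [-0.012, -0.029, 0.999, -0.0]
ft_force: [0.9, 0.1, 0.4]
finger_gap: 0.0916
[0.4297 0.3603 0.3807] [0.8931 0.122  0.4142]
scene [255 195  10  10  74] [259.0405 199.6757] [[ 0.6395 -0.0049  0.31  ]] [[ 0.4846 -0.0571  0.086 ]]
top [298 181   9   8  55] [301.9818 184.5273] [[ 0.6391 -0.006   0.31  ]] [[ 0.6975 -0.0143  0.086 ]]
```

View pics/c11.png

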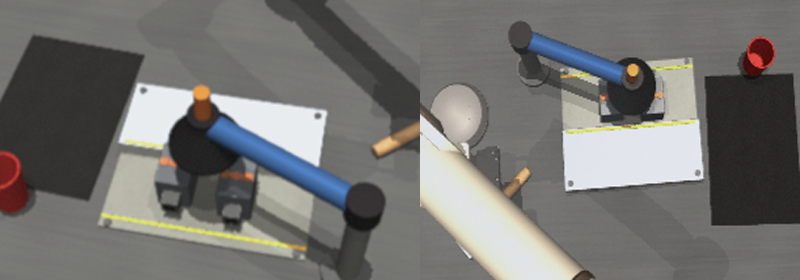

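```bash
python3 -c "
from rig import job_done
print(job_done())"
```

```text
the job is handed in; nothing more can be done
None
```

I finished the job and handed it in at about 48 s of the 210 s limit; it reports no verdict.

**What I did:**
- I swung the hood clear by its knob, to about 1.37 rad by my estimate.
- Only two feet were there. I stood both upright on the deck, seams towards the robot, then pushed each over the edge.
- The left foot landed about 5° askew, and a first squeeze with the gripper hardly changed that. I turned it straight with a firmer grip and a 4° turn, with the hood still clear.
- I then swung the hood back and let go.

**Last checks:**

| Item | Reading |
|---|---|
| Left foot | square within about 1° in both views, about 17 mm from the step's face |
| Right foot | about 0° in one view and -1.6° in the other, about 13 mm from the step's face |
| Both feet | seam on top, stub pointing away from the step |
| Hood | about 7 mm from the middle of the bay |

**Less certain:**
- The feet's angles and distances were measured before the hood went back, because it now partly hides them. The final pictures still show both lying in place.
- I checked the tin, drum and hammer by eye only; they looked unmoved, though the arm partly hid the hammer and edged the drum in the last top view.
- The two views differed by up to about 4 mm on foot positions.

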